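# Put the two strayed cheeses back on their racks

## Task

Each of the two full wire racks on the ripening-room bench is meant for one kind of cheese, tall or flat: the kind of which it now holds two. One cheese of the wrong kind has got onto each rack; exchange these two and leave the other four in their places, so that every cheese ends standing upright on the rails of its own kind's rack, one in each place. Cheese must not be set on the bare bench (the empty pedestal is clean and may be used), and leave the bottle, cup, brush and jar where they are.

Things in the scene. Friction and masses are not known exactly. Their poses are not given: they have to be found in the camera images.
- rack_a: one of two identical fixed wire racks: two 8 mm steel rails, 290 mm long along its x, at y = +-17 mm, tops 90 mm above the bench; end frames at x = +-140 mm with feet spread to y = +-49 mm; divider wires cross the rails at x = +-45 and +-135 mm, tops 10 mm above the rails: three places, centred at x = -90, 0, 90 mm. Origin at bench level under its middle, z up
- rack_b: the other of two identical fixed wire racks: two 8 mm steel rails, 290 mm long along its x, at y = +-17 mm, tops 90 mm above the bench; end frames at x = +-140 mm with feet spread to y = +-49 mm; divider wires cross the rails at x = +-45 and +-135 mm, tops 10 mm above the rails: three places, centred at x = -90, 0, 90 mm. Origin at bench level under its middle, z up
- tall_1: tall cheese: a plain off-white upright cylinder, 52 mm diameter, 68 mm high, about 0.14 kg; origin at the centre of its underside, z along its axis
- tall_2: tall cheese: a plain off-white upright cylinder, 52 mm diameter, 68 mm high, about 0.14 kg; origin at the centre of its underside, z along its axis
- tall_3: tall cheese: a plain off-white upright cylinder, 52 mm diameter, 68 mm high, about 0.14 kg; origin at the centre of its underside, z along its axis
- flat_1: flat cheese: a plain off-white low cylinder, 64 mm diameter, 34 mm high, about 0.11 kg; origin at the centre of its underside, z along its axis
- flat_2: flat cheese: a plain off-white low cylinder, 64 mm diameter, 34 mm high, about 0.11 kg; origin at the centre of its underside, z along its axis
- flat_3: flat cheese: a plain off-white low cylinder, 64 mm diameter, 34 mm high, about 0.11 kg; origin at the centre of its underside, z along its axis
- stand: round aluminium pedestal fixed on the bench, a bare flat disc 90 mm in diameter whose top is 90 mm above the bench, on a 20 mm stem and an 80 mm foot; a free place to set a cheese down for a moment. Origin at bench level on its axis
- bottle: bystander: tall clear plastic bottle, 56 mm diameter, 220 mm high, standing upright, loose; origin at the centre of its underside
- cup: bystander: steel cup, 72 mm rim diameter, 85 mm high, loose; origin at the centre of its underside
- brush: bystander: brush lying on the bench beyond the racks, loose; origin on its underside, handle towards its -x
- jar: bystander: white jar, 76 mm diameter, 90 mm high, loose; origin at the centre of its underside
Not all that is in view belongs to the job. What is shaped like the tall_3 but yellow is not meant.

How it is judged:
By the outcome, as a careful person would: the job done as asked, in the order asked, and still so for the second after the job is handed in, with the robot touching nothing.
It also fails if it takes over 67 s, if anything falls off the work surface, if the arm or the gripper's body presses on something with over 40 N, if the wrist force passes 120 N, or if a joint passes its speed limit or range.

## Robot

A 6-joint arm with a two-finger parallel gripper is mounted at the origin on the work surface. World frame = base frame: x ahead of the robot, y to its left, z up, the work surface at z = 0. Lengths are in m, angles in degrees, forces in N, time in s.
With the tool pointing down it reaches from about 0.25 to 0.725 m from the base axis. Payload 9.7 kg.
Tool frame: the origin (TCP) lies midway between the tips of the shut fingers; the grasp point (between the pads) lies bot.grasp_offset behind it (bot.grasp_offset is the distance from the TCP to the grasp point, in m); x points along the fingers, y is the direction in which the jaws open and shut, and the axes are right-handed (so a half turn about x gives the same grasp; the last joint's range is limited). The gripper opens to 85 mm and grips with 20 to 120 N. Pads are 22 mm wide; open, the fingers measure 114 mm over their backs; the gripper's body (76 mm by 85 mm) begins 54 mm behind the grasp point. The pads swing forward as they close: fully open they stand 13 mm farther back than shut.
Start: joints at [-74.656, 4.979, 10.078, 95.1, 0, 90], TCP at [0.146, -0.53, 0.231] pointing down, gripper open.
Joint ranges: [-179.16, 179.16], [-48.56, 103.87], [-65.8, 70.77], [-126.05, 130.52], [-82.76, 87.17], [-180, 180]. Speed limits (degrees/s): [127.2, 127.2, 147.25, 180, 180, 180].

## Interface

Orientations are given as [roll, pitch, yaw] about the fixed x, y, z axes, in that order (R = Rz(yaw) Ry(pitch) Rx(roll)).
In Python, from workcell import status, camera, bot gives the robot as it stands.
- The arm moves only by the shell command python3 -m jog 'ROWS' [OPENING] [FORCE]. ROWS is text: rows parted by semicolons, each of 4 numbers parted by spaces: the shift along the tool's x, y, z in mm, then the turn about the tool's x in degrees. A call has exactly 8 rows; each row is the pose to reach, as a shift and turn from the pose commanded when the call began, along the tool's axes at that moment; what a row does not reach only later rows make up. A row lasts 1/8 s, in which the tool goes at most 62.5 mm and 10.7 degrees, less where a joint would pass 70% of its speed; a pose out of reach is approached as far as the arm can. A call with a gripper value outside its range is refused whole. OPENING is the opening, from 0 (shut) to 1 (fully open), set as the call begins (- or left out, the last holds). The fingers move at their own pace and stop on an object; FORCE is the grip in N (left out, the last holds). Time passes only in rows, so rows that repeat a pose let the fingers close, or fill a call up. It gives the time, the measured TCP pose, the force and the opening at its end, in the units of the state.
- status.get_obs(): the state, without advancing time (a new reading comes with each control period).
- camera(name): name is "side" or "top"; returns a dict with "color" (480x640x3 uint8, red, green, blue), "vfov" (degrees; the focal length in pixels is half the picture's height over the tangent of half this angle, whatever the lens; pixels are square), "cx", "cy" (the principal point, pixels), "D" ([k1, k2, p1, p2, k3] as OpenCV has them; the pictures are not rectified), "rvec" (rotation vector, rad) and "tvec" (3), from world to camera coordinates, as OpenCV has them. Camera axes: x right, y down, z forward; pixel columns grow to the right and rows downward; lengths in m; the calibration is good to about 2 mm. A picture is of the moment at which its call begins. There is no depth.
- bot.job_done(): hands the job in, once; it reports no verdict.
The state is a dict: "time": time; "q": joint angles; "qd": joint speeds; "joint_efforts": joint torques, N m; "ee_pos": TCP position; "tcp_rot": TCP orientation; "wrist_force": force on the tool from outside, world axes, zero at the start; "torque": the same for the moment, N m; "opening": finger opening in m.
Only numpy, scipy, OpenCV 4.12 (cv2) and the standard library are available. Lean on these libraries where they do the work, as an engineer would, in place of code of your own. Each camera call takes 0.05 s, during which the arm holds its last target. There are 200 camera calls.

## Working session

There is one attempt and no reset: what is moved stays moved. The work goes in short steps, Python scripts to look and compute and a shell command to move; the robot and the scene stay as the last step left them, time stands still between calls to the robot, and variables do not carry over. Pictures are saved under pics/ and viewed, about 8 in all and at most 12, crops included, and the job is handed in when it is done.

```bash
mkdir -p pics; cat > h.py <<'E'
import numpy as np, cv2
from workcell import status, camera, bot
def K(c):
    f=240/np.tan(np.radians(c['vfov'])/2); return np.array([[f,0,c['cx']],[0,f,c['cy']],[0,0,1]])
def ray(c,uv,z):
    n=cv2.undistortPoints(np.array([[uv]],float),K(c),np.array(c['D'],float))[0,0]
    R=cv2.Rodrigues(np.array(c['rvec'],float))[0]; o=-R.T@np.ravel(c['tvec']); d=R.T@[n[0],n[1],1]
    return o+d*(z-o[2])/d[2]
def proj(c,P): return cv2.projectPoints(np.array(P,float).reshape(-1,1,3),np.array(c['rvec'],float),np.array(c['tvec'],float),K(c),np.array(c['D'],float))[0][:,0]
E
python3 - <<'E'
from h import *
import pickle
for n in('top','side'):
    c=camera(n); pickle.dump(c,open(n+'0.pkl','wb')); cv2.imwrite(f'pics/{n}0.png',cv2.resize(c['color'][:,:,::-1],(800,600)))
    R=cv2.Rodrigues(np.array(c['rvec'],float))[0]; print(n,c['vfov'],-R.T@np.ravel(c['tvec']),R[2],c['D'])
o=status.get_obs();print(o,bot.grasp_offset)
E
```

```text
top 44.433003666722456 [ 0.48896972 -0.01433588  1.27034024] [ 0.1074981   0.01767202 -0.99404822] [0.00164528 0.         0.         0.         0.        ]
side 53.377033649946476 [0.51127684 0.81591355 0.80002092] [ 0.09836176 -0.7434572  -0.66151067] [-0.08652551  0.          0.          0.          0.        ]
{'time': 0.1, 'q': array([-7.46559211e+01,  5.00823556e+00,  1.00384698e+01,  9.50991293e+01,
        8.74460190e-04,  9.00024471e+01]), 'qd': array([-0.0377499 ,  0.00205637,  0.12194456,  0.00116298, -0.06662981,
        0.07434324]), 'joint_efforts': array([ 3.96892051e-05, -5.21564591e+01,  4.65650296e+01,  1.60514249e-02,
        8.55864619e-05,  2.96534893e-05]), 'ee_pos': array([ 0.14548812, -0.53019559,  0.23064651]), 'tcp_rot': array([-90.72474817,  89.93109939, 104.61688314]), 'wrist_force': array([-1.06198246,  0.70903015, -0.70900378]), 'torque': array([0.02114025, 0.01028368, 0.02508522]), 'opening': 0.08524444314367248} 0.0187
```

View pics/top0.png

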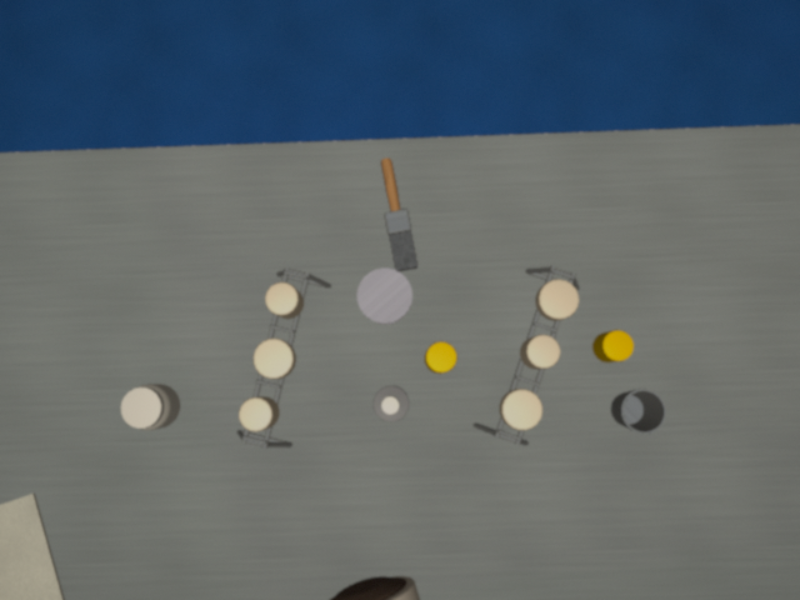

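View pics/side0.png

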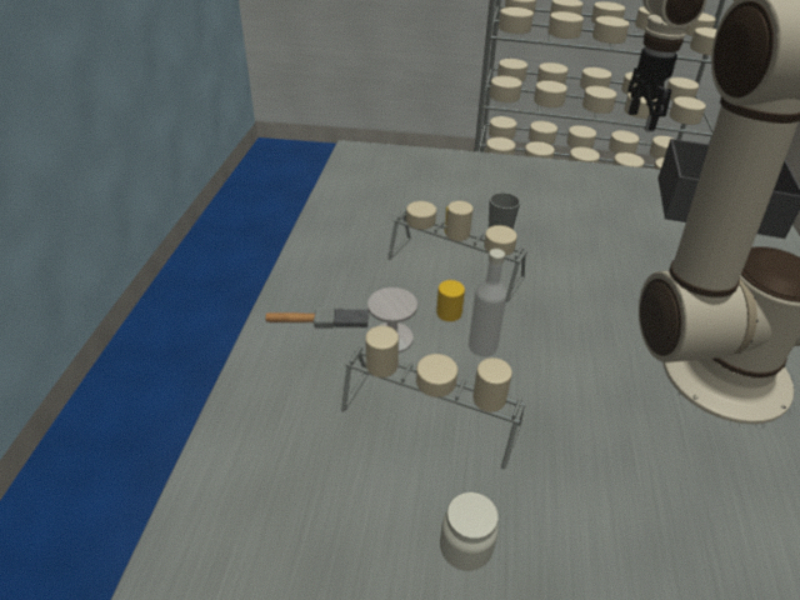

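The top view shows the y>0 rack (left in the picture) holding tall (282,298), flat (273,358) and tall (256,414). The y<0 rack holds flat (558,298), tall (543,352) and flat (522,410). The stand is at (385,295), the bottle at (390,405), with yellow decoys at (441,357) and (618,346). The two middle cheeses must be swapped, so I'll measure them.

```bash
python3 - <<'E'
from h import *
import pickle
c=pickle.load(open('top0.pkl','rb')); img=c['color']
hsv=cv2.cvtColor(img,cv2.COLOR_RGB2HSV)
m=((img[:,:,0]>175)&(img[:,:,2]>110)).astype(np.uint8)
n,l,s,ce=cv2.connectedComponentsWithStats(m)
Z={'L+':(282,298,.158),'L0':(273,358,.124),'L-':(256,414,.158),'R+':(558,298,.124),'R0':(543,352,.158),'R-':(522,410,.124)}
P={}
for k,(u,v,z) in Z.items():
    i=l[int(v*.8),int(u*.8)]; cnt=max(cv2.findContours((l==i).astype(np.uint8),0,1)[0],key=cv2.contourArea)
    w=np.array([ray(c,p[0].astype(float),z)[:2] for p in cnt]); ctr,r=cv2.minEnclosingCircle(w.astype(np.float32))
    P[k]=np.array(ctr); print(k,s[i,4],np.round(ctr,4),'r',round(r,4))
for a in 'LR':
    d=P[a+'+']-P[a+'-']; print(a,'dir',np.degrees(np.arctan2(d[1],d[0])),np.linalg.norm(d),'mid',(P[a+'+']+P[a+'-'])/2)
for nme,p,z in(('stand',(385,295.5),.09),('bottle',(390,405),.22),('yel',(441,357),.068),('yel2',(618,346),.068)): print(nme,ray(c,(p[0]*.8,p[1]*.8),z))
g=img[190:370,170:480,::-1].copy()
cv2.imwrite('pics/crop.png',np.hstack([cv2.resize(img[205:365,180:270,::-1],None,fx=3.6,fy=3.6,interpolation=2),cv2.resize(img[205:365,370:480,::-1],None,fx=3.6,fy=3.6,interpolation=2)]))
E
```

```text
L+ 475 [0.623  0.1678] r 0.0239
L0 715 [0.5332 0.1879] r 0.0297
L- 496 [0.4486 0.2094] r 0.0235
R+ 710 [ 0.6126 -0.2617] r 0.0297
R0 495 [ 0.5304 -0.227 ] r 0.0237
R- 745 [ 0.4433 -0.1967] r 0.0296
L dir -13.398866420835665 0.17928046956665805 mid [0.53583796 0.18860253]
R dir -21.00869765888591 0.18133692234268206 mid [ 0.52792302 -0.22919213]
stand [0.63020646 0.00995837 0.09      ]
bottle [0.45820631 0.00463539 0.22      ]
yel [ 0.52899121 -0.07806267  0.068     ]
yel2 [ 0.53837426 -0.36594341  0.068     ]
```

View pics/crop.png

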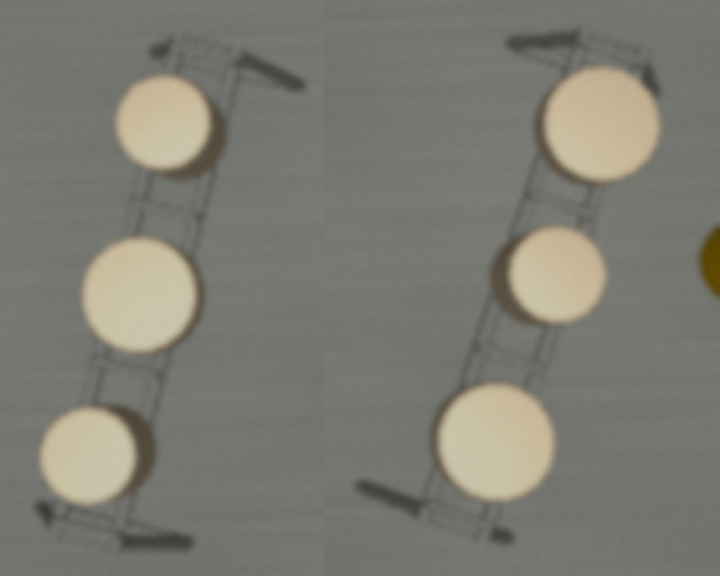

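```bash
python3 - <<'E'
from h import *
import pickle
c=pickle.load(open('top0.pkl','rb'))
for n,ox,oc,pts in(('L',180,0,((165,209),(127,364.5),(90,538),(208,48))),('R',370,324,((564,202),(511.5,355.5),(456,520),(610,45)))):
    q=[ray(c,(ox+(u-oc)/3.6,205+v/3.6),.097) for u,v in pts]
    print(n,np.round(q,4)[:,:2],'ctr',(q[0]+q[1])/2,'ang',[np.degrees(np.arctan2(*(a-b)[1::-1])) for a,b in((q[0],q[1]),(q[3],q[2]))])
# overlay of the model, centre rack poses guess
img=cv2.resize(c['color'][205:365,180:480,::-1],None,fx=2.6,fy=2.6,interpolation=2)
for ctr,a in(((.536,.190),-14.5),((.529,-.229),-20.)):
    a=np.radians(a); ex=np.array([np.cos(a),np.sin(a)]); ey=np.array([-ex[1],ex[0]])
    for p0,p1 in [((-.145,s*.017),(.145,s*.017)) for s in(1,-1)]+[((x,-.02),(x,.02)) for x in(-.135,-.045,.045,.135)]:
        z=.09 if p0[0]!=p1[0] else .1
        w=[np.r_[np.array(ctr)+p[0]*ex+p[1]*ey,z] for p in(p0,p1)]
        s=((proj(c,w)-[180,205]+.5)*2.6).astype(int); cv2.line(img,tuple(map(int,s[0])),tuple(map(int,s[1])),(0,0,255),1)
cv2.imwrite('pics/ov.png',img)
E
```

```text
L [[0.5807 0.1762]
 [0.4951 0.1985]
 [0.401  0.2199]
 [0.6706 0.1508]] ctr [0.53785898 0.18736563 0.097     ] ang [np.float64(-14.563428399800936), np.float64(-14.38051176698329)]
R [[ 0.5718 -0.2452]
 [ 0.4882 -0.2121]
 [ 0.3999 -0.1775]
 [ 0.6587 -0.2752]] ctr [ 0.52998526 -0.22860575  0.097     ] ang [np.float64(-21.593006923859857), np.float64(-20.67978808744015)]
```

View pics/ov.png

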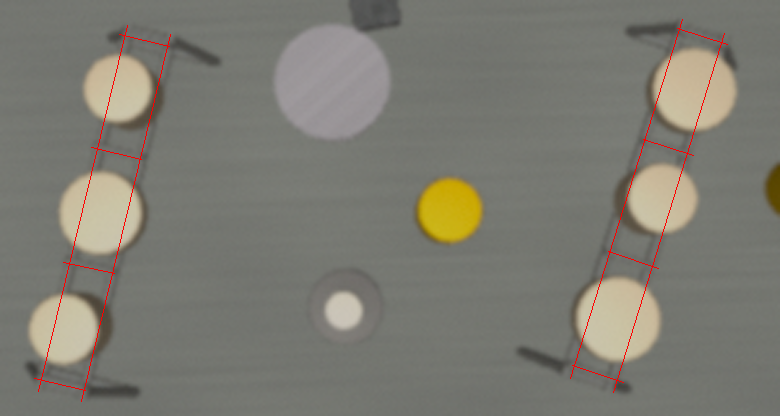

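```bash
cat >> h.py <<'E'
from scipy.spatial.transform import Rotation as Ro
def go(x,y,z,ang):
    "row to TCP x,y,z with jaw axis at ang deg (mod 180)"
    o=status.get_obs(); R=Ro.from_euler('xyz',o['tcp_rot'],degrees=True).as_matrix()
    j=np.degrees(np.arctan2(R[1,1],R[0,1])); d=(ang-j+90)%180-90
    s=R.T@(np.array([x,y,z])-o['ee_pos'])*1000
    print('t',round(o['time'],2),'tcp',np.round(o['ee_pos'],4),'jaw',round(j,1),'q',np.round(o['q'],1),'op',round(o['opening'],4),'F',np.round(o['wrist_force'],1))
    print('ROW',np.round(s,1),'turn',round(-d,1),'or',round(-d+(180 if d>0 else -180),1),'toolx',np.round(R[:,0],3))
E
python3 -c "
from h import *
go(.5304,-.227,.231,69.3)"
```

```text
t 0.1 tcp [ 0.1455 -0.5302  0.2306] jaw -74.7 q [-74.7   5.   10.   95.1   0.   90. ] op 0.0852 F [-1.1  0.7 -0.7]
ROW [-1.000e-01 -1.906e+02 -4.514e+02] turn 36.0 or -144.0 toolx [-0.     0.001 -1.   ]
```

```bash
python3 -m jog '0 -20 -50 0;0 -45 -105 0;0 -70 -165 0;0 -95 -225 0;0 -120 -285 0;0 -145 -345 0;0 -170 -400 0;0 -190 -450 0' 1 30; python3 -c "
from h import *
go(.5304,-.227,.2,69.3)"
```

```text
time: 1.1
ee_pos: [0.5305, -0.2264, 0.231]
tcp_rot: [-15.2, 90.0, -179.8]
wrist_force: [0.5, -1.7, 0.8]
opening: 0.0857
t 1.1 tcp [ 0.5305 -0.2264  0.231 ] jaw -74.6 q [-23.1   8.7  14.2  95.5  -0.  141.5] op 0.0857 F [ 0.5 -1.7  0.8]
ROW [31.   0.6  0.3] turn 36.1 or -143.9 toolx [-0. -0. -1.]
```

```bash
python3 -m jog '0 0 0 -9;0 0 0 -18;0 0 0 -27;0 0 0 -36;0 0 0 -45;0 0 0 -54;0 0 0 -63;0 0 0 -72' >/dev/null; python3 -m jog '0 0 0 -9;0 0 0 -18;0 0 0 -27;0 0 0 -36;0 0 0 -45;0 0 0 -54;0 0 0 -63;0 0 0 -72'; python3 - <<'E'
from h import *
go(.5304,-.227,.107,69.3)
c=camera('side'); p=proj(c,[[.53,-.228,.15]])[0].astype(int); print(p)
u,v=p; cv2.imwrite('pics/s1.png',cv2.resize(c['color'][max(v-90,0):v+60,u-100:u+100,::-1],(800,600),interpolation=2))
E
```

```text
time: 3.1
ee_pos: [0.5291, -0.228, 0.2308]
tcp_rot: [175.3, 90.0, 154.9]
wrist_force: [-0.1, 0.4, 0.0]
opening: 0.0851
t 3.1 tcp [ 0.5291 -0.228   0.2308] jaw 69.6 q [-23.3   8.7  14.1  95.5   0.   -3. ] op 0.0851 F [-0.1  0.4  0. ]
ROW [123.8   1.4   1. ] turn 0.3 or -179.7 toolx [-0.001  0.    -1.   ]
[368 167]
```

View pics/s1.png

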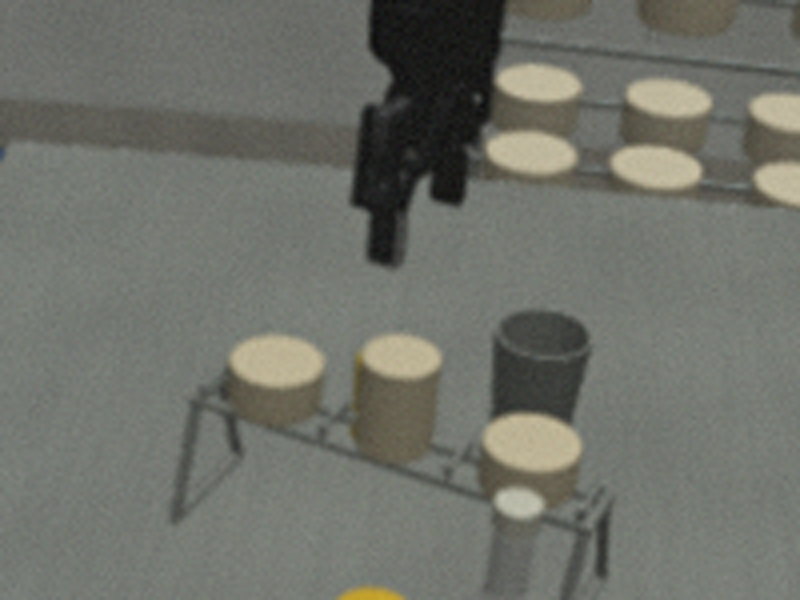

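The gripper hangs directly above the middle tall cheese (400,355 in the crop), with the jaws across the rails. I'll descend and grip.

```bash
python3 -m jog '20 1 1 0;40 1 1 0;60 1 1 0;80 1 1 0;95 1 1 0;110 1 1 0;120 1 1 0;123 1 1 0' 1 30 && python3 -m jog '0 0 0 0;0 0 0 0;0 0 0 0;0 0 0 0;0 0 0 0;0 0 0 0;0 0 0 0;0 0 0 0' 0.3 30; python3 -c "
from h import *
go(.6302,.010,.22,69.3)"
```

```text
time: 4.15
ee_pos: [0.5303, -0.2274, 0.1077]
tcp_rot: [178.5, 90.0, 157.8]
wrist_force: [-0.5, -0.7, 0.3]
opening: 0.0859
time: 5.15
ee_pos: [0.5309, -0.2275, 0.1091]
tcp_rot: [7.3, 89.9, -13.3]
wrist_force: [-0.4, 1.4, 6.6]
opening: 0.0512
t 5.15 tcp [ 0.5309 -0.2275  0.1091] jaw 69.3 q [-23.2   8.   -0.2  81.8   0.   -2.6] op 0.0512 F [-0.4  1.4  6.6]
ROW [-110.9  257.3    9.3] turn 0.0 or -180.0 toolx [ 0.001 -0.    -1.   ]
```

```bash
python3 -m jog '-8 0 0 0;-20 0 0 0;-35 0 0 0;-50 0 0 0;-65 0 0 0;-80 0 0 0;-95 0 0 0;-100 0 0 0' && python3 -m jog '0 20 0 0;0 55 2 0;0 95 4 0;0 140 5 0;0 185 7 0;0 225 8 0;0 250 9 0;0 257 9 0'; python3 - <<'E'
from h import *
go(.6302,.010,.1095,75.6)
c=camera('side'); p=proj(c,[[.63,.01,.15]])[0].astype(int)
u,v=p; cv2.imwrite('pics/s2.png',cv2.resize(c['color'][max(v-110,0):v+70,u-120:u+120,::-1],(800,600),interpolation=2))
E
```

```text
time: 6.15
ee_pos: [0.5308, -0.2276, 0.2096]
tcp_rot: [-2.6, 89.9, -23.3]
wrist_force: [-0.6, 0.3, -1.7]
opening: 0.051
time: 7.15
ee_pos: [0.6297, 0.0114, 0.2076]
tcp_rot: [-157.9, 89.9, -178.4]
wrist_force: [0.2, 0.2, -0.4]
opening: 0.0514
t 7.15 tcp [0.6297 0.0114 0.2076] jaw 69.4 q [ 1.  15.9 20.  94.1 -0.  21.6] op 0.0514 F [ 0.2  0.2 -0.4]
ROW [98.1 -1.1  1. ] turn -6.2 or 173.8 toolx [-0.001 -0.    -1.   ]
```

View pics/s2.png

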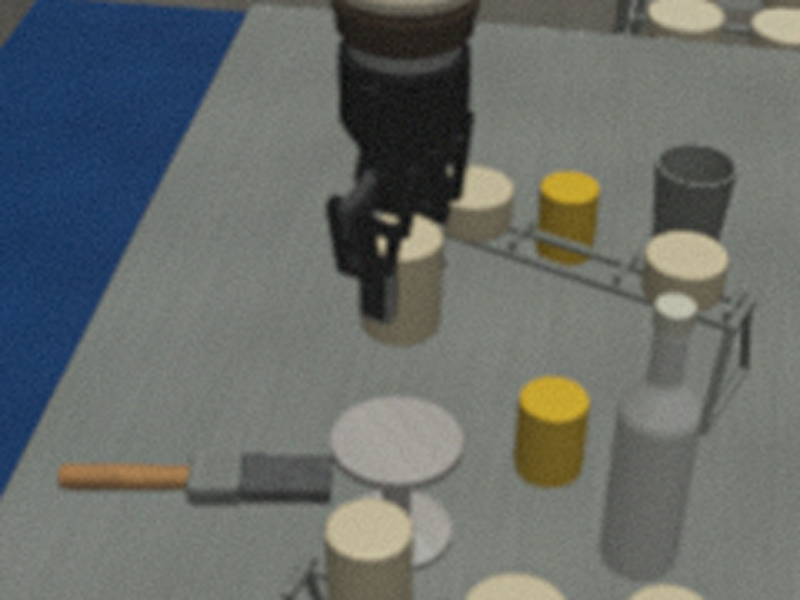

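Held upright over the stand (396,440). I'll lower it.

```bash
python3 -m jog '20 -1 0 -1;45 -1 0 -2;65 -1 0 -4;80 -1 0 -5;90 -1 0 -6;95 -1 0 -6;97 -1 0 -6;98 -1 0 -6'; python3 -c "
from h import *
go(.6302,.010,.1095,75.6)"
```

```text
time: 8.2
ee_pos: [0.6295, 0.0089, 0.1107]
tcp_rot: [17.0, 90.0, 2.3]
wrist_force: [0.9, 0.3, -0.4]
opening: 0.0511
t 8.2 tcp [0.6295 0.0089 0.1107] jaw 75.3 q [ 0.8 15.1  8.4 83.2  0.  15.5] op 0.0511 F [ 0.9  0.3 -0.4]
ROW [1.2 1.3 0.4] turn -0.3 or 179.7 toolx [ 0.001  0.    -1.   ]
```

```bash
python3 -m jog '0.5 0 0 0;1 0 0 0;1 0 0 0;1.5 0 0 0;1.5 0 0 0;2 0 0 0;2 0 0 0;2 0 0 0'
```

```text
time: 9.2
ee_pos: [0.6293, 0.0089, 0.1092]
tcp_rot: [16.8, 89.9, 2.1]
wrist_force: [-2.8, 0.1, 6.3]
opening: 0.0511
```

Contact (6 N). I'll release and go up.

```bash
python3 -m jog '0 0 0 0;0 0 0 0;0 0 0 0;0 0 0 0;0 0 0 0;-10 0 0 0;-25 0 0 0;-40 0 0 0' 1 30;  python3 -m jog '-15 0 0 0;-35 0 0 0;-55 0 0 0;-75 0 0 0;-80 0 0 0;-80 0 0 0;-80 0 0 0;-80 0 0 0'; python3 -c "
from h import *
go(.5332,.1879,.19,75.6)"
```

```text
time: 10.2
ee_pos: [0.6295, 0.0089, 0.15]
tcp_rot: [16.0, 89.9, 1.3]
wrist_force: [-0.6, 0.0, -0.1]
opening: 0.0856
time: 11.2
ee_pos: [0.629, 0.0088, 0.2275]
tcp_rot: [-165.4, 89.9, 180.0]
wrist_force: [-0.3, 0.2, 0.3]
opening: 0.085
t 11.2 tcp [0.629  0.0088 0.2275] jaw 75.3 q [ 0.8 16.3 22.7 96.5  0.  15.5] op 0.085 F [-0.3  0.2  0.3]
ROW [  37.6  149.  -137.9] turn -0.3 or 179.7 toolx [-0.001  0.    -1.   ]
```

```bash
python3 -m jog '0 10 -9 0;0 30 -28 0;0 55 -51 0;0 80 -74 0;0 105 -97 0;0 128 -119 0;0 144 -133 0;0 149 -138 0'; python3 - <<'E'
from h import *
go(.5332,.1879,.087,75.6)
c=camera('side'); p=proj(c,[[.56,.12,.13]])[0].astype(int)
u,v=p; cv2.imwrite('pics/s3.png',cv2.resize(c['color'][max(v-110,0):v+100,u-140:u+140,::-1],(800,600),interpolation=2))
E
```

```text
time: 12.2
ee_pos: [0.5328, 0.189, 0.2284]
tcp_rot: [26.4, 90.0, 11.8]
wrist_force: [-0.2, -0.3, -0.3]
opening: 0.0858
t 12.2 tcp [0.5328 0.189  0.2284] jaw 75.4 q [19.5  7.  12.  94.9 -0.  34.1] op 0.0858 F [-0.2 -0.3 -0.3]
ROW [141.4  -1.    0.6] turn -0.2 or 179.8 toolx [ 0.  0. -1.]
```

View pics/s3.png

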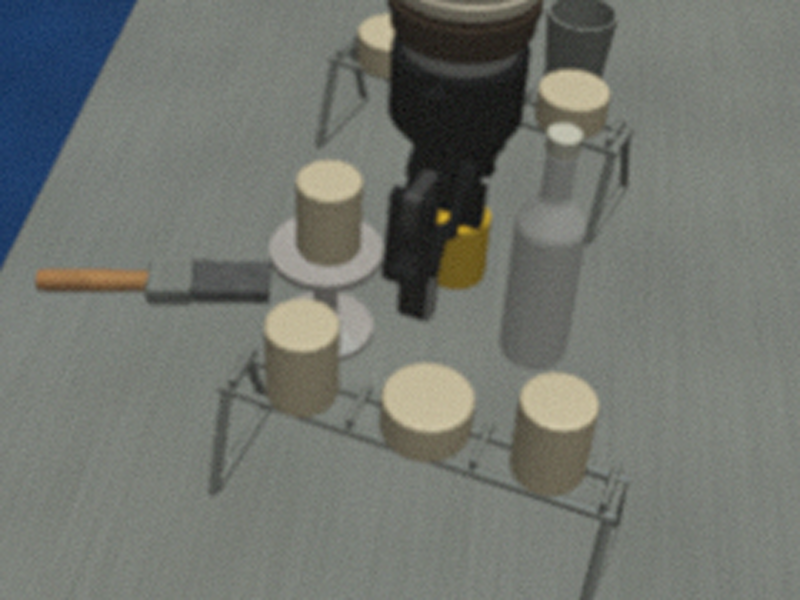

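Tall cheese stands upright on the pedestal (328,210), and the gripper is over the flat one (427,410).

```bash
python3 -m jog '20 -1 0 0;45 -1 0 0;70 -1 0 0;95 -1 0 0;115 -1 0 0;130 -1 0 0;140 -1 0 0;145 -1 0 0' 1 30 && python3 -m jog '0 0 0 0;0 0 0 0;0 0 0 0;0 0 0 0;0 0 0 0;0 0 0 0;0 0 0 0;0 0 0 0' 0.4 30; python3 -m jog '-8 0 0 0;-20 0 0 0;-40 0 0 0;-60 0 0 0;-80 0 0 0;-100 0 0 0;-120 0 0 0;-140 0 0 0'; python3 - <<'E'
from h import *
go(.6302,.010,.22,69.3)
c=camera('side'); p=proj(c,[[.53,.19,.2]])[0].astype(int)
u,v=p; cv2.imwrite('pics/s4.png',cv2.resize(c['color'][max(v-100,0):v+110,u-140:u+140,::-1],(800,600),interpolation=2))
E
```

```text
time: 13.25
ee_pos: [0.5333, 0.1868, 0.083]
tcp_rot: [-117.3, 90.0, -132.0]
wrist_force: [-0.5, -0.3, -0.2]
opening: 0.0854
time: 14.25
ee_pos: [0.5335, 0.1871, 0.084]
tcp_rot: [36.0, 89.9, 21.4]
wrist_force: [-0.2, 1.0, 6.3]
opening: 0.063
time: 15.25
ee_pos: [0.5331, 0.1869, 0.2246]
tcp_rot: [26.4, 90.0, 11.8]
wrist_force: [0.2, 0.8, -1.9]
opening: 0.0631
t 15.25 tcp [0.5331 0.1869 0.2246] jaw 75.3 q [19.3  6.9 11.4 94.5 -0.  34. ] op 0.0631 F [ 0.2  0.8 -1.9]
ROW [   4.6 -146.6  138.7] turn 6.0 or -174.0 toolx [ 0.  0. -1.]
```

View pics/s4.png

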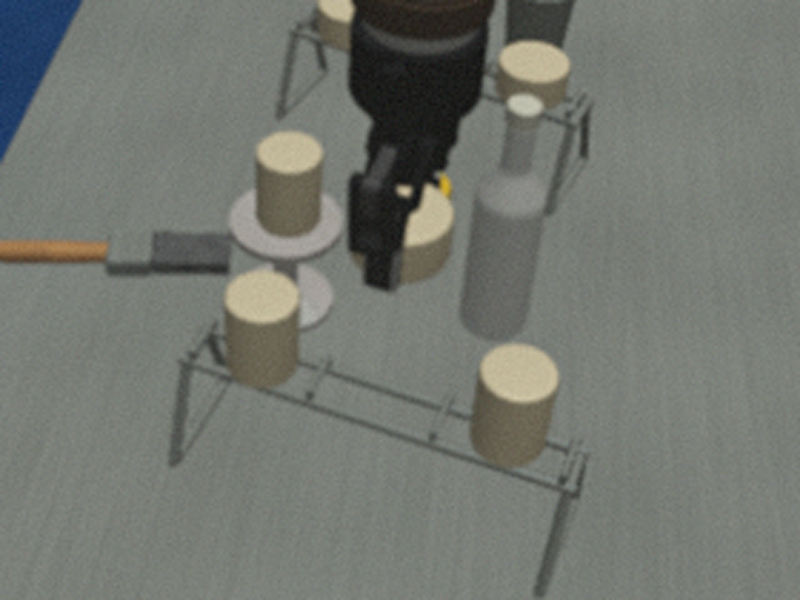

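Flat cheese held upright (410,230); the left middle place is empty. I'll raise it above bottle height and carry it across.

```bash
python3 -m jog '-10 0 0 0;-22 0 0 0;-35 -10 3 0;-40 -30 8 0;-40 -60 15 0;-40 -95 24 0;-40 -130 33 0;-40 -165 42 0' >/dev/null && python3 -m jog '0 -35 9 0;0 -75 19 1;0 -115 29 2;0 -155 39 3;0 -190 48 4;0 -215 55 5;0 -232 59 6;0 -238 60 6' && python3 -c "
from h import *
go(.529,-.229,.087,69.2)"
```

```text
time: 17.3
ee_pos: [0.5293, -0.2299, 0.2632]
tcp_rot: [177.0, 90.0, 156.3]
wrist_force: [0.0, -0.5, -0.8]
opening: 0.0633
t 17.3 tcp [ 0.5293 -0.2299  0.2632] jaw 69.3 q [-23.5   9.7  18.9  99.2   0.   -2.7] op 0.0633 F [ 0.  -0.5 -0.8]
ROW [176.2   0.7  -0.6] turn 0.1 or -179.9 toolx [-0.  0. -1.]
```

```bash
python3 -m jog '25 1 0 0;55 1 0 0;85 1 0 0;112 1 0 0;135 1 0 0;152 1 0 0;163 1 0 0;168 1 0 0' >/dev/null && python3 -m jog '2 0 0 0;4 0 0 0;6 0 0 0;7 0 0 0;8 0 0 0;9 0 0 0;10 0 0 0;10 0 0 0'; python3 -c "
from h import *
go(.529,-.229,.084,69.2)"
```

```text
time: 19.3
ee_pos: [0.5302, -0.2278, 0.0852]
tcp_rot: [168.7, 90.0, 148.1]
wrist_force: [0.2, -0.5, -1.4]
opening: 0.0632
t 19.3 tcp [ 0.5302 -0.2278  0.0852] jaw 69.3 q [-23.2   8.3  -2.4  79.3   0.   -2.6] op 0.0632 F [ 0.2 -0.5 -1.4]
ROW [ 1.2 -1.6 -0.7] turn 0.1 or -179.9 toolx [-0.  0. -1.]
```

```bash
python3 -m jog '0.5 0 0 0;1 -1 0 0;1 -1 0 0;1.5 -1 0 0;1.5 -1 0 0;2 -1 0 0;2 -1 0 0;2 -1 0 0'
```

```text
time: 20.3
ee_pos: [0.53, -0.2288, 0.084]
tcp_rot: [-7.4, 90.0, -28.0]
wrist_force: [-3.3, 0.1, 5.0]
opening: 0.0631
```

```bash
python3 - <<'E'
from h import *
c=camera('side'); p=proj(c,[[.53,-.228,.12]])[0].astype(int)
u,v=p; cv2.imwrite('pics/s5.png',cv2.resize(c['color'][max(v-60,0):v+60,u-80:u+80,::-1],(800,600),interpolation=2))
E
```

```text
(no output)
```

View pics/s5.png

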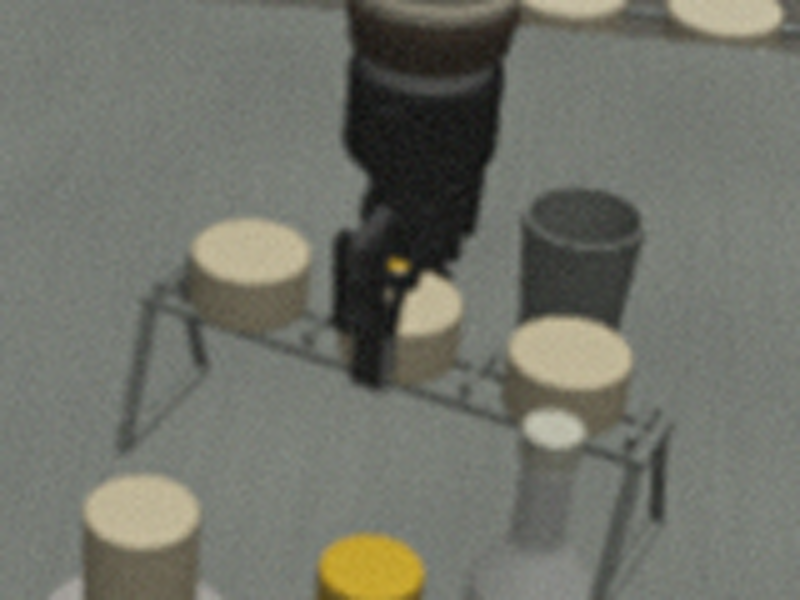

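The flat cheese sits on the rails in the middle place (400,330), between the dividers at (310,340) and (468,385). I'll release it and go to the stand.

```bash
python3 -m jog '0 0 0 0;0 0 0 0;0 0 0 0;0 0 0 0;0 0 0 0;-10 0 0 0;-25 0 0 0;-45 0 0 0' 1 30;  python3 -m jog '-20 0 0 0;-45 0 0 0;-70 0 0 0;-95 0 0 0;-110 0 0 0;-120 0 0 0;-120 0 0 0;-120 0 0 0'; python3 - <<'E'
from h import *
go(.6293,.0089,.25,75.6)
c=camera('top')
img=c['color']; m=((img[:,:,0]>175)&(img[:,:,2]>110)).astype(np.uint8)
n,l,s,ce=cv2.connectedComponentsWithStats(m)
for i in range(1,n):
    if 350<s[i,4]<900: print(ce[i],s[i,4],ray(c,ce[i],.158)[:2],ray(c,ce[i],.124)[:2])
E
```

```text
time: 21.35
ee_pos: [0.5299, -0.2288, 0.1297]
tcp_rot: [0.2, 90.0, -20.5]
wrist_force: [0.2, 0.8, 0.0]
opening: 0.0853
time: 22.35
ee_pos: [0.5298, -0.2287, 0.2474]
tcp_rot: [178.6, 89.9, 158.0]
wrist_force: [-0.3, 0.6, 0.1]
opening: 0.0854
t 22.35 tcp [ 0.5298 -0.2287  0.2474] jaw 69.3 q [-23.3   9.3  16.6  97.4  -0.   -2.7] op 0.0854 F [-0.3  0.6  0.1]
ROW [ -2.6 257.4   9.4] turn -6.3 or 173.7 toolx [-0.001  0.    -1.   ]
[307.14489796 232.78979592] 490 [0.62905451 0.00999303] [0.63333636 0.01073667]
[446.44075145 238.7716763 ] 692 [ 0.60934469 -0.25379209] [ 0.61302409 -0.26111135]
[224.75523013 238.58995816] 478 [0.6228238  0.16777672] [0.6269152  0.17334321]
[546.07712082 260.81748072] 778 [ 0.56182773 -0.43804695] [ 0.56405472 -0.45099819]
[428.53760446 287.34818942] 359 [ 0.51852988 -0.21537656] [ 0.51943342 -0.22152161]
[112.27486911 325.91753927] 764 [0.4634353  0.38295732] [0.46265481 0.39510106]
[417.46452477 327.36680054] 747 [ 0.44462947 -0.19103215] [ 0.44327415 -0.19643308]
[203.8762475  331.23752495] 501 [0.44863089 0.20946423] [0.44739789 0.21630495]
```

```bash
python3 -m jog '0 20 0 0;0 55 2 -1;0 95 4 -2;0 140 5 -3;0 185 7 -4;0 225 8 -5;0 250 9 -6;0 257 9 -6' && python3 -m jog '20 0 0 0;45 0 0 0;70 0 0 0;95 0 0 0;115 0 0 0;128 0 0 0;136 0 0 0;139 0 0 0'; python3 -c "
from h import *
go(.629,.010,.109,75.6)"
```

```text
time: 23.4
ee_pos: [0.6292, 0.0101, 0.2478]
tcp_rot: [-163.1, 90.0, -177.6]
wrist_force: [0.2, -0.3, -0.8]
opening: 0.0851
time: 24.4
ee_pos: [0.629, 0.0083, 0.1093]
tcp_rot: [0.9, 90.0, -13.8]
wrist_force: [-0.6, -0.2, 0.1]
opening: 0.0852
t 24.4 tcp [0.629  0.0083 0.1093] jaw 75.3 q [ 0.8 15.1  8.2 83.  -0.  15.4] op 0.0852 F [-0.6 -0.2  0.1]
ROW [ 0.3  1.6 -0.4] turn -0.3 or 179.7 toolx [ 0. -0. -1.]
```

```bash
python3 -m jog '0 1 0 0;0 1 0 0;0 1 0 0;0 1 0 0;0 1 0 0;0 1 0 0;0 1 0 0;0 1 0 0' 0.3 30 && python3 -m jog '-8 0 0 0;-20 0 0 0;-40 0 0 0;-60 0 0 0;-80 0 0 0;-100 0 0 0;-115 0 0 0;-120 0 0 0'; python3 -c "
from h import *
go(.537,.188,.1095,75.6)"
```

```text
time: 25.4
ee_pos: [0.6296, 0.0096, 0.1101]
tcp_rot: [22.9, 89.9, 8.3]
wrist_force: [-0.6, 0.3, 5.5]
opening: 0.0515
time: 26.4
ee_pos: [0.6295, 0.0095, 0.2304]
tcp_rot: [15.0, 89.9, 0.3]
wrist_force: [0.0, 0.3, -0.5]
opening: 0.0514
t 26.4 tcp [0.6295 0.0095 0.2304] jaw 75.3 q [ 0.9 16.3 23.  96.6 -0.  15.5] op 0.0514 F [ 0.   0.3 -0.5]
ROW [ 120.8  149.2 -134.8] turn -0.3 or 179.7 toolx [ 0.001  0.    -1.   ]
```

```bash
python3 -m jog '0 10 -9 0;0 30 -27 0;0 55 -50 0;0 80 -72 0;0 105 -95 0;0 128 -116 0;0 144 -130 0;0 149 -135 0' >/dev/null && python3 -m jog '20 0 0 0;45 0 0 0;70 0 0 0;90 0 0 0;104 0 0 0;112 0 0 0;115 0 0 0;117 0 0 0'; python3 -c "
from h import *
go(.537,.188,.1095,75.6)"
```

```text
time: 28.4
ee_pos: [0.5366, 0.1879, 0.1128]
tcp_rot: [30.6, 90.0, 16.0]
wrist_force: [0.3, -0.4, -0.9]
opening: 0.0511
t 28.4 tcp [0.5366 0.1879 0.1128] jaw 75.3 q [19.3  6.7 -1.1 82.1 -0.  34. ] op 0.0511 F [ 0.3 -0.4 -0.9]
ROW [3.3 0.2 0.4] turn -0.3 or 179.7 toolx [ 0.001  0.    -1.   ]
```

```bash
python3 -m jog '1 0 0 0;2 0 0 0;2 0 0 0;2.5 0 0 0;3 0 0 0;3.5 0 0 0;3.5 0 0 0;3.5 0 0 0'; python3 - <<'E'
from h import *
c=camera('side'); p=proj(c,[[.53,.188,.12]])[0].astype(int)
u,v=p; cv2.imwrite('pics/s6.png',cv2.resize(c['color'][max(v-75,0):v+75,u-100:u+100,::-1],(800,600),interpolation=2))
E
```

```text
time: 29.4
ee_pos: [0.5365, 0.1879, 0.11]
tcp_rot: [31.9, 89.9, 17.2]
wrist_force: [-2.5, -1.9, 7.8]
opening: 0.0514
```

View pics/s6.png

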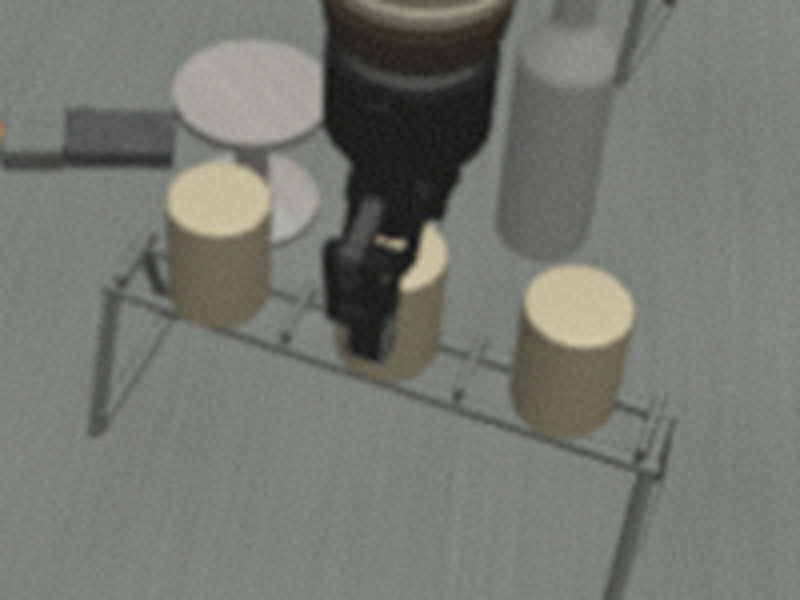

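The tall cheese rests on the rails (390,300), between the dividers at (285,335) and (460,395). I'll release, retreat and check.

```bash
python3 -m jog '0 0 0 0;0 0 0 0;0 0 0 0;0 0 0 0;0 0 0 0;-10 0 0 0;-25 0 0 0;-45 0 0 0' 1 30;  python3 -m jog '-20 0 0 0;-45 0 0 0;-70 0 0 0;-95 0 0 0;-120 0 0 0;-145 0 0 0;-150 0 0 0;-150 0 0 0'; python3 -m jog '0 -10 0 0;0 -30 8 0;0 -55 14 0;0 -80 20 0;0 -105 27 0;0 -130 33 0;0 -150 38 0;0 -160 40 0'; python3 - <<'E'
from h import *
c=camera('top'); s=camera('side')
cv2.imwrite('pics/f.png',np.hstack([cv2.resize(c['color'][200:370,90:550,::-1],(800,296)),]))
a=cv2.resize(c['color'][200:370,90:550,::-1],(800,290)); b=cv2.resize(s['color'][130:460,150:530,::-1],(357,310))
o=np.zeros((600,800,3),np.uint8); o[:290]=a; o[290:,:357]=b; 
b2=cv2.resize(s['color'][140:260,280:450,::-1],(439,310)); o[290:,361:]=b2
cv2.imwrite('pics/f.png',o)
E
```

```text
time: 30.45
ee_pos: [0.5363, 0.1879, 0.1552]
tcp_rot: [36.4, 90.0, 21.7]
wrist_force: [0.4, 0.3, 0.2]
opening: 0.0853
time: 31.45
ee_pos: [0.5364, 0.1879, 0.3039]
tcp_rot: [37.3, 90.0, 22.6]
wrist_force: [0.1, 0.6, -0.5]
opening: 0.0852
time: 32.45
ee_pos: [0.534, 0.0216, 0.3032]
tcp_rot: [-161.0, 89.9, -175.8]
wrist_force: [0.1, -0.7, -0.3]
opening: 0.085
```

View pics/f.png

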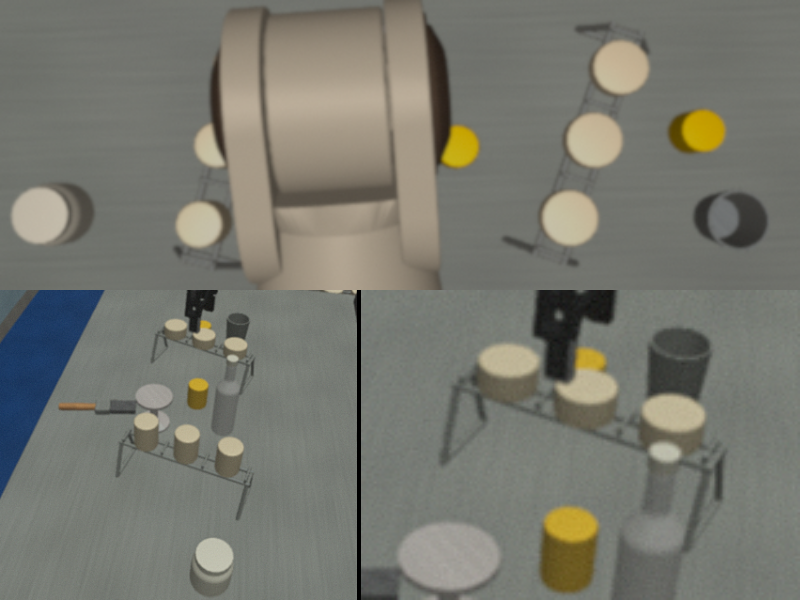

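The near rack holds three upright talls (147,431), (187,443) and (229,456). The far rack holds three flats, at (620,67), (594,140) and (570,217) in the top view. The bystanders haven't moved and the gripper is clear, so I'll hand in.

```bash
python3 -c "
from workcell import bot
print(bot.job_done())"
```

```text
the job is handed in; nothing more can be done
None
```

The two wrong cheeses are exchanged and the job is handed in at about 32.5 s, inside the 67 s limit.

**What I did:** The wrong cheese was in the middle place of each rack. I set the tall one from the y<0 rack on the pedestal and carried the flat one across to that rack's middle place. Then I put the tall one in the middle of the y>0 rack.

**Last checks:** The final pictures show three upright tall cheeses on the y>0 rack and three flat ones on the other, one in each place between the dividers. The pedestal is empty, the bottle, cup, brush and jar look unmoved by eye, and the gripper is open and clear. Readings after each move showed at most about 8 N at the wrist. None of the checks failed or disagreed. In the last top view the arm hid part of the y>0 rack, so I checked that rack from the side camera only.

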